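Raise the router's chip screen to the loading mark

ROBOT

A 7-joint arm with a two-finger parallel gripper is mounted at the origin on the work surface. World frame = base frame: x ahead of the robot, y to its left, z up, the work surface at z = 0. Lengths are in m, angles in rad, forces in N, time in s.
With the tool pointing down it reaches from about 0.4 to 0.9 m from the base axis. Payload 5.6 kg.
Tool frame: the origin (TCP) lies midway between the tips of the shut fingers; the grasp point (between the pads) lies 19 mm behind it; y points along the fingers, z is the direction in which the jaws open and shut, and the axes are right-handed (so a half turn about y gives the same grasp; the last joint's range is limited). The gripper opens to 92 mm and grips with 3 to 60 N. Pads are 20 mm wide; open, the fingers measure 128 mm over their backs; the gripper's body (75 mm by 189 mm) begins 69 mm behind the grasp point.
Start: joints at [-1.278, 0.468, -0.012, 1.603, 0.006, 1.071, -0.056], TCP at [0.214, 0.614, 0.215] pointing down, gripper open.
Joint ranges: [-2.53, 2.53], [-0.31, 2.02], [-1.57, 1.55], [0.28, 2.44], [-1.29, 4.43], [0.15, 1.84], [-2.92, 2.92]. Speed limits (rad/s): [2.57, 2.57, 3.14, 3.14, 3.14, 3.14, 3.14].

INTERFACE

Orientations are given as a 3x3 rotation matrix whose columns are the frame's x, y, z axes.
In Python, from station import env, effector, solver, viewer, workorder, search_frame, tip_of gives the robot as it stands. Calls block until the motion is done:
- env.reach(position, orientation): joint-space move of the TCP to a pose.
- env.movel(position, frame=None, rate=0.15): straight line of the TCP; frame=None keeps the orientation; rate is the mean speed in m/s.
- env.goto_joints(angles): joint-space move.
- effector.release() and effector.grasp(squeeze=None): open the fingers fully, or close them until they stop; squeeze is the grip in N (None keeps the last).
- env.pause(seconds).
- solver.inverse_kinematics(position, orientation): joint angles nearest the present ones, or None.
- env.sense(): the state.
- viewer.read_camera(name): name is "scene" or "top" or "wrist"; returns (picture, depth): 480x640x3 uint8, red, green, blue; 480x640 float32, m along the optical axis (not along the pixel's ray), 0 where there is no reading.
- viewer.camera_info(name): a dict with "intrinsics" (3x3 intrinsics, pixels), "eye" and "rotation" of the camera in the world; the wrist camera has in their place "T_tool_cam" (4x4, takes a point from camera to tool coordinates, whose origin is the TCP and whose axes are the tool frame's). Camera axes: x right, y up, looking along -z (the intrinsics and any distortion apply to the point x, -y, -z); pixel columns grow to the right and rows downward; lengths in m; the calibration is good to about 2 mm. A picture is of the moment at which its call begins: read the wrist's pose just before it. camera_info takes no time and is no camera call.
A pose or a line that the arm cannot do raises env.PlanningError and nothing moves.
- workorder.finish_job(): hands the job in, once; it reports no verdict.
Trained networks look in the newest picture that a camera, given by its name, has taken for a name from the list of things; names that differ only in an ending like _2 or _b are one class to them, and where a whole thing is asked for, a point or a joint stands for the part that bears it (a point fixed in the world has none). Each returns a list of dicts, best first, with "score" (0 to 1); they miss things now and then, are a little off and sometimes report something else, mostly with a low value. They report only what shows in the picture. A call takes as long as a camera call.
- search_frame(camera, name): "at" ([x, y, z] in m, in world coordinates, good to about 4 mm: the middle of the surface that is visible of it).
- tip_of(camera, name): "at" ([x, y, z] in m, in world coordinates, good to about 4 mm: a listed point, or the origin of a listed thing).
The state is a dict: "t": time; "joint_positions": joint angles; "joint_velocities": joint speeds; "tau": joint torques, N m; "ee_pos": TCP position; "tcp_rot": TCP orientation; "wrist_force": force on the tool from outside, world axes, zero at the start; "moment": the same for the moment, N m; "gripper_width": finger opening in m.
Only numpy, scipy, OpenCV 4.12 (cv2) and the standard library are available. Lean on these libraries where they do the work, as an engineer would, in place of code of your own. Each camera call takes 0.05 s, during which the arm holds its last target.

TASK

The small router is ready for its next panel: with the fingertips, push its chip screen up from beneath the lip along its bottom edge until the lip's front edge is level with the tip of the pointer clamped on the left post, then draw the hand clear and leave the screen standing there. Only push, do not pinch the lip or the window, and leave the things on and around the machine where they lie.

Things in the scene. Friction and masses are not known exactly. Their poses are not given: they have to be found in the camera images.
- lip_edge (a point): middle of the front edge of the screen's lip, on the axis of its rounded nose (radius 7 mm): front 7 mm before, underside 7 mm below this point. The lip is a plain aluminium bar along the screen's bottom edge, 380 mm wide, 14 mm thick, standing out 42 mm towards the robot. Axes: x level, square to the screen, away from the robot; y along the lip to the left; z up. Below it is free space.
- pointer_tip (a point): tip of the pointer, a small black cone that points sideways (frame's -y) from a black clamp, 46 mm wide and 34 mm high, on the front of the left post; the cone is 28 mm long, 22 mm across at its foot. It ends 7 mm beyond the lip's left end, 12 mm behind the line of lip_edge, and marks the height to which the lip's front edge is to be raised.
- screen (a joint): height of the screen above shut, m: 0 = shut (lip_edge 75 mm above the bench), grows upward one to one with the lip, top stop at 0.245; starts slightly open. The screen (about 0.9 kg) is counterweighted inside the posts and runs stiffly: 3 to 7 N upward moves it, and it stays where it is left.
- lip: the lip as a solid: underside and rounded front of the aluminium bar. Origin in the middle of the screen's bottom edge, 55 mm behind and 7 mm below lip_edge; axes as for lip_edge.
- pane: the clear window, 390 mm wide and 180 mm high, with its aluminium rails, and the thin flange that caps the lip's upper face. Its front face is 35 mm behind lip_edge. Same origin and axes as lip.
- frame: the fixed machine: two aluminium posts (50 x 60 mm, 518 mm high, centres 470 mm apart along y), a header, and between them a sill 40 mm deep, 55 mm high, its front 35 mm behind lip_edge; behind (+x) a small router with clear side wings 225 mm high. Origin on the bench midway between the posts; x points away from the robot through the screen, y to the left post, z up.
- glue: upright glue bottle, 62 mm in diameter, 185 mm tall; origin in the middle of its underside; stands beside the right post. To be left alone.
- brush: wooden bench brush lying flat, 225 mm long (x), 36 mm wide, 34 mm high; lies in front of the screen between it and the robot. To be left alone.
- sanding_block: cork sanding block 112 x 62 x 32 mm lying just in front of the right part of the lip. To be left alone.
- wrench: small steel wrench 130 mm long lying on the router's bed behind the screen. To be left alone.
- square: steel combination square, blade 150 x 22 mm, head 85 mm, 30 mm high at its screw, lying flat on the bench in front of the right post. To be left alone.
- ear_defenders: pair of ear defenders standing on their cups, 180 mm wide (y), 80 mm deep, 141 mm high, in front of the left post. To be left alone.

How it is judged:
On the way:
1. the fingers push the screen upward from beneath its lip (contact force between the fingers and lip above 0.5 N and distance of lip_edge from where it was at the start of the episode above 0.03 m), for 0.1 s.
At the end, for the whole second after the job is handed in: The screen stands still with the lip's front edge (site lip_edge) within 7 mm of the height of the pointer's tip (the tip points at the 14 mm thick edge), and every loose thing lies within 20 mm of where it was (z of lip_edge in the frame of pointer_tip between -0.007 and 0.007 m and velocity of joint screen between -0.004 and 0.004 m/s and distance of each of glue, brush, sanding_block, wrench, square, ear_defenders from where it was at the start of the episode below 0.02 m); the robot touches nothing.
It fails at once if the lip or the window is pinched: fingers press on the lip's underside or nose and on the window, its rails or the lip's upper face at the same time (contact force between the fingers and lip above 1 N and contact force between the fingers and pane above 1 N).
It fails at once if a loose thing on or around the machine is moved more than 20 mm or lifted (distance of any of glue, brush, sanding_block, wrench, square, ear_defenders from where it was at the start of the episode above 0.02 m).
It also fails if it takes over 38 s, if anything falls off the work surface, if the arm or the gripper's body presses on something with over 40 N, if the wrist force passes 120 N, or if a joint passes its speed limit or range.

## Working session

There is one attempt and no reset: what is moved stays moved. The work goes in short steps, each a Python script; the robot and the scene stay as the last script left them, time stands still between calls to the robot, and variables do not carry over. Pictures are saved under pics/ and viewed, and the job is handed in when it is done.

```bash
ls; mkdir -p pics; python3 - <<'E'
from station import env, effector, solver, viewer, workorder, search_frame, tip_of
import cv2, numpy as np
for c in ["scene","top","wrist"]:
    im,d=viewer.read_camera(c); cv2.imwrite(f"pics/{c}0.png",im[:,:,::-1]); np.save(f"pics/{c}0.npy",d)
    i=viewer.camera_info(c); print(c,{k:np.round(v,3).tolist() if not isinstance(v,str) else v for k,v in i.items()})
    for n in ["lip_edge","pointer_tip","frame","glue","brush","sanding_block","square","ear_defenders"]:
        r=tip_of(c,n)[:2] if True else 0
        print(n,[(np.round(q["at"],3).tolist(),round(q["score"],2)) for q in r])
s=env.sense(); print(s["t"],s["ee_pos"],np.round(s["tcp_rot"],3).tolist(),s["gripper_width"])
E
```

```text
pics
scene {'intrinsics': [[531.962, 0.0, 321.829], [0.0, 531.962, 251.734], [0.0, 0.0, 1.0]], 'eye': [0.562, -0.658, 1.363], 'rotation': [[0.996, 0.079, -0.035], [-0.086, 0.859, -0.504], [-0.009, 0.506, 0.863]]}
lip_edge [([0.606, 0.062, 0.13], 0.88)]
pointer_tip [([0.629, 0.262, 0.3], 0.72)]
frame [([0.661, 0.067, -0.006], 0.69)]
glue [([0.58, -0.268, 0.0], 0.74)]
brush [([0.49, 0.079, 0.003], 0.78), ([0.607, 0.065, 0.129], 0.61)]
sanding_block [([0.56, -0.08, -0.001], 0.94)]
square [([0.482, -0.212, 0.003], 0.94)]
ear_defenders [([0.563, 0.375, -0.003], 0.72)]
top {'intrinsics': [[434.577, 0.0, 318.268], [0.0, 434.577, 240.777], [0.0, 0.0, 1.0]], 'eye': [0.519, 0.041, 1.153], 'rotation': [[-0.015, 0.995, -0.096], [-1.0, -0.013, 0.016], [0.015, 0.096, 0.995]]}
lip_edge [([0.608, 0.069, 0.129], 0.59)]
pointer_tip [([0.627, 0.264, 0.302], 0.86)]
frame [([0.659, 0.062, 0.001], 0.72)]
glue [([0.58, -0.27, -0.001], 0.57)]
brush [([0.486, 0.079, -0.0], 0.78)]
sanding_block [([0.558, -0.082, 0.004], 0.84)]
square [([0.483, -0.205, -0.002], 0.76)]
ear_defenders [([0.565, 0.372, 0.002], 0.85)]
wrist {'intrinsics': [[413.336, 0.0, 313.486], [0.0, 413.336, 236.922], [0.0, 0.0, 1.0]], 'T_tool_cam': [[0.0, -0.964, -0.266, -0.076], [0.001, 0.266, -0.964, -0.17], [1.0, -0.0, 0.001, 0.0], [0.0, 0.0, 0.0, 1.0]]}
lip_edge []
pointer_tip []
frame []
glue []
brush []
sanding_block []
square []
ear_defenders []
1.35 [0.21427531 0.61368202 0.21458532] [[0.944, 0.0, 0.33], [-0.33, 0.0, 0.944], [0.0, -1.0, 0.0]] 0.09216949881956966
```

View pics/scene0.png

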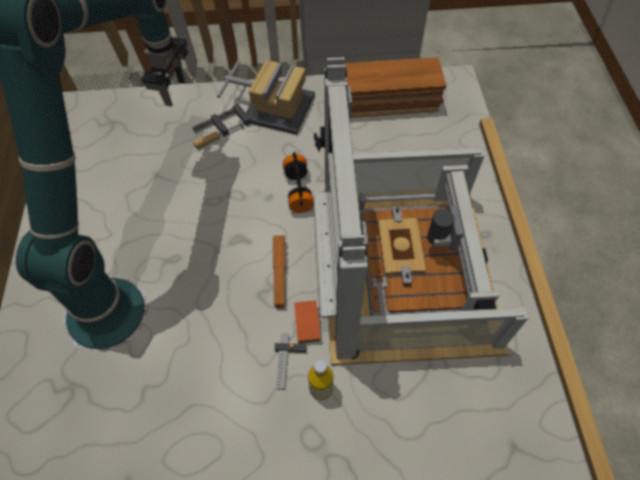

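View pics/top0.png

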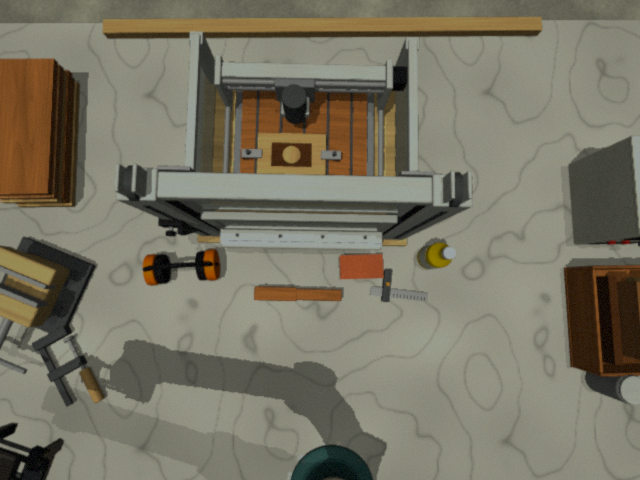

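```bash
cat > h.py <<'E'
from station import env, effector, solver, viewer, workorder, search_frame, tip_of
import cv2, numpy as np
def cam(c):
    i=viewer.camera_info(c)
    if c=="wrist":
        s=env.sense();T=np.eye(4);T[:3,:3]=s["tcp_rot"];T[:3,3]=s["ee_pos"];T=T@np.array(i["T_tool_cam"])
        return np.array(i["intrinsics"]),T[:3,3],T[:3,:3]
    return np.array(i["intrinsics"]),np.array(i["eye"]),np.array(i["rotation"])
def proj(c,P):
    K,e,R=cam(c);q=R.T@(np.array(P)-e);q=np.array([q[0],-q[1],-q[2]]);u=K@q;return u[:2]/u[2]
def cloud(c,d):
    K,e,R=cam(c);v,u=np.mgrid[:480,:640];x=(u-K[0,2])/K[0,0]*d;y=(v-K[1,2])/K[1,1]*d
    return np.stack([x,-y,-d],-1)@R.T+e
E
python3 - <<'E'
from h import *
for c in ["scene","top"]:
    im=cv2.imread(f"pics/{c}0.png"); d=np.load(f"pics/{c}0.npy"); P=cloud(c,d)
    p=proj(c,[.629,.262,.30]); l=proj(c,[.607,.065,.13]); print(c,p,l)
    m=(P[...,0]>.55)&(P[...,0]<.645)&(P[...,2]>.11)&(P[...,2]<.2)&(P[...,1]>-.15)&(P[...,1]<.28)&(d>0)
    Q=P[m]; print(m.sum(),np.percentile(Q,[1,50,99],axis=0).round(3).tolist())
    # front edge vs y
    ys=np.arange(-.1,.22,.04); print([(round(y,2),Q[abs(Q[:,1]-y)<.02][:,0].min().round(3)) for y in ys if (abs(Q[:,1]-y)<.02).any()])
    a,b=int(p[0]),int(p[1]); a0,b0=max(a-40,0),max(b-30,0)
    cv2.imwrite(f"pics/{c}_ptr.png",cv2.resize(im[b0:b0+60,a0:a0+80],None,fx=10,fy=10,interpolation=cv2.INTER_CUBIC))
q0=env.sense()["joint_positions"]
for pit in [0,15,30]:
  for sg in [1,-1]:
    for p in [(.40,.065,.35),(.50,.065,.10),(.622,.065,.098),(.622,.065,.20),(.622,.065,.283)]:
      t=np.radians(pit); y=np.array([np.cos(t),0,np.sin(t)]); z=np.array([0,sg,0.]); x=np.cross(y,z)
      q=solver.inverse_kinematics(np.array(p),np.column_stack([x,y,z])); print(pit,sg,p,None if q is None else np.round(q,2).tolist())
E
```

```text
scene [320.83709919 152.37164442] [319.60074527 251.16655878]
2182 [[0.594, -0.125, 0.127], [0.62, 0.045, 0.137], [0.644, 0.256, 0.162]]
[(np.float64(-0.1), np.float64(0.592)), (np.float64(-0.06), np.float64(0.593)), (np.float64(-0.02), np.float64(0.594)), (np.float64(0.02), np.float64(0.596)), (np.float64(0.06), np.float64(0.597)), (np.float64(0.1), np.float64(0.598)), (np.float64(0.14), np.float64(0.599)), (np.float64(0.18), np.float64(0.601))]
top [198.68348764 228.15684432] [300.95075828 245.29320515]
3392 [[0.597, -0.141, 0.129], [0.624, 0.046, 0.137], [0.645, 0.252, 0.189]]
[(np.float64(-0.1), np.float64(0.596)), (np.float64(-0.06), np.float64(0.596)), (np.float64(-0.02), np.float64(0.597)), (np.float64(0.02), np.float64(0.599)), (np.float64(0.06), np.float64(0.6)), (np.float64(0.1), np.float64(0.601)), (np.float64(0.14), np.float64(0.603)), (np.float64(0.18), np.float64(0.604))]
0 1 (0.4, 0.065, 0.35) None
0 1 (0.5, 0.065, 0.1) None
0 1 (0.622, 0.065, 0.098) [-1.02, 1.37, 0.63, 2.43, 2.47, 1.58, -2.41]
0 1 (0.622, 0.065, 0.2) None
0 1 (0.622, 0.065, 0.283) None
0 -1 (0.4, 0.06
[... 553 characters left out ...]
5, 0.2) [-0.98, 1.29, 0.64, 2.43, 2.34, 1.76, 0.77]
15 -1 (0.622, 0.065, 0.283) None
30 1 (0.4, 0.065, 0.35) None
30 1 (0.5, 0.065, 0.1) [-1.22, 1.81, 0.42, 2.27, 1.59, 1.82, -2.63]
30 1 (0.622, 0.065, 0.098) [-1.06, 1.74, 0.6, 2.11, 1.85, 1.77, -2.49]
30 1 (0.622, 0.065, 0.2) [-1.26, 1.76, 0.84, 2.28, 1.87, 1.49, -2.64]
30 1 (0.622, 0.065, 0.283) [0.77, 1.65, -1.07, 2.29, 4.04, 1.75, -0.26]
30 -1 (0.4, 0.065, 0.35) None
30 -1 (0.5, 0.065, 0.1) [-1.47, 1.95, 0.5, 2.27, 1.48, 1.51, 0.5]
30 -1 (0.622, 0.065, 0.098) [-1.1, 1.76, 0.63, 2.11, 1.82, 1.72, 0.63]
30 -1 (0.622, 0.065, 0.2) [-1.26, 1.76, 0.84, 2.28, 1.87, 1.49, 0.5]
30 -1 (0.622, 0.065, 0.283) [-1.35, 1.8, 1.07, 2.39, 2.0, 1.29, 0.36]
```

```bash
cat >> h.py <<'E'
def ori(pit,yaw=0,sg=-1):
    t=np.radians(pit);a=np.radians(yaw)
    y=np.array([np.cos(t)*np.cos(a),np.cos(t)*np.sin(a),np.sin(t)]); z=sg*np.array([-np.sin(a),np.cos(a),0]); return np.column_stack([np.cross(y,z),y,z])
E
python3 - <<'E'
from h import *
for yaw in [0,-25]:
 for pit in [-15,-30,-40,-50]:
    print(yaw,pit)
    for sg in [-1,1]:
     for p in [(.45,.065,.30),(.53,.065,.09),(.622,.065,.09),(.622,.065,.20),(.622,.065,.283)]:
      q=solver.inverse_kinematics(np.array(p),ori(pit,yaw,sg)); print(p,None if q is None else np.round(q,2).tolist())
E
```

```text
0 -15
(0.45, 0.065, 0.3) None
(0.53, 0.065, 0.09) None
(0.622, 0.065, 0.09) None
(0.622, 0.065, 0.2) None
(0.622, 0.065, 0.283) None
(0.45, 0.065, 0.3) None
(0.53, 0.065, 0.09) None
(0.622, 0.065, 0.09) [0.32, 1.04, -0.65, 2.43, 2.96, 1.59, -1.05]
(0.622, 0.065, 0.2) None
(0.622, 0.065, 0.283) None
0 -30
(0.45, 0.065, 0.3) None
(0.53, 0.065, 0.09) None
(0.622, 0.065, 0.09) [0.68, 1.11, -1.12, 2.39, 2.67, 1.29, 2.57]
(0.622, 0.065, 0.2) [0.66, 0.61, -1.1, 2.39, 2.44, 0.92, 2.39]
(0.622, 0.065, 0.283) [0.55, 0.21, -0.88, 2.34, 2.38, 0.54, 2.24]
(0.45, 0.065, 0.3) None
(0.53, 0.065, 0.09) None
(0.622, 0.065, 0.09) [0.68, 1.11, -1.12, 2.39, 2.67, 1.29, -0.57]
(0.622, 0.065, 0.2) [0.8, 0.83, -1.32, 2.38, 2.39, 1.08, -0.52]
(0.622, 0.065, 0.283) [-0.83, 0.1, 0.58, 2.42, 2.66, 0.42, -1.3]
0 -40
(0.45, 0.065, 0.3) None
(0.53, 0.065, 0.09) None
(0.622, 0.065, 0.09) [0.5, 0.74, -0.89, 2.33, 2.45, 0.87, 2.38]
(0.622, 0.065, 0.2) [0.14, 0.28, -0.45, 2.32, 2.35, 0.42, 2.23]
(0.622, 0.065, 0.283) [-0.67, 0.05, 0.43, 2.3, 1.91, 0.18, 2.62]
(0.45, 0.065, 0.3) None
(0.53, 0.065, 0.09) None
(0.622, 0.
[... 2296 characters left out ...]
1.56, 0.48, -0.77]
(0.622, 0.065, 0.283) [-0.97, 0.16, 0.53, 2.19, 1.28, 0.59, -0.37]
-25 -50
(0.45, 0.065, 0.3) None
(0.53, 0.065, 0.09) [-0.46, 0.4, -0.06, 2.38, 1.72, 0.58, 2.15]
(0.622, 0.065, 0.09) [-0.38, 0.49, -0.04, 2.19, 1.65, 0.52, 2.34]
(0.622, 0.065, 0.2) [-0.3, 0.28, -0.13, 2.13, 1.23, 0.58, 2.83]
(0.622, 0.065, 0.283) [-1.56, 0.4, 1.42, 2.12, 0.09, 0.39, -2.35]
(0.45, 0.065, 0.3) [-1.07, -0.22, 0.37, 2.37, 0.96, 0.91, -0.16]
(0.53, 0.065, 0.09) [-1.05, 0.47, 0.62, 2.41, 1.83, 0.3, -1.18]
(0.622, 0.065, 0.09) [-0.59, 0.49, 0.21, 2.2, 1.64, 0.42, -0.84]
(0.622, 0.065, 0.2) [-0.86, 0.29, 0.52, 2.17, 1.04, 0.41, -0.17]
(0.622, 0.065, 0.283) [-0.87, 0.15, 0.5, 2.09, 0.84, 0.58, 0.1]
```

View pics/scene_ptr.png

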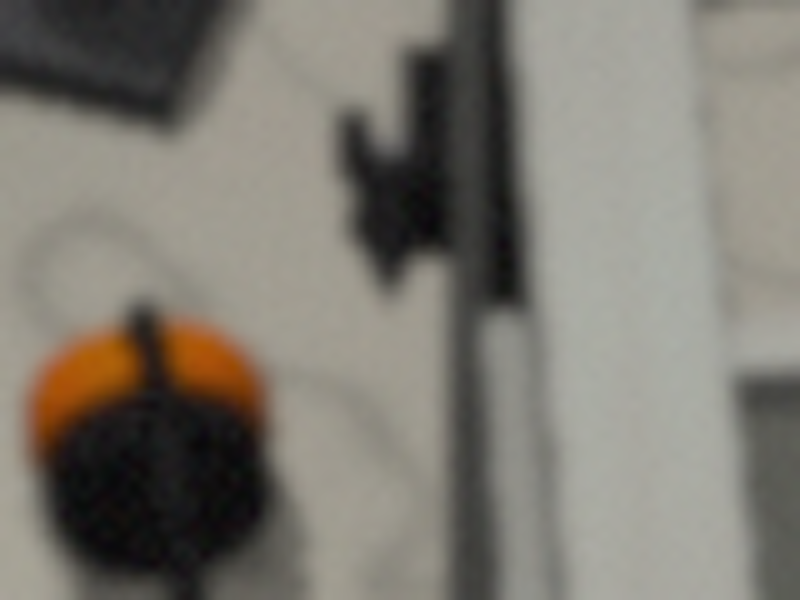

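View pics/top_ptr.png

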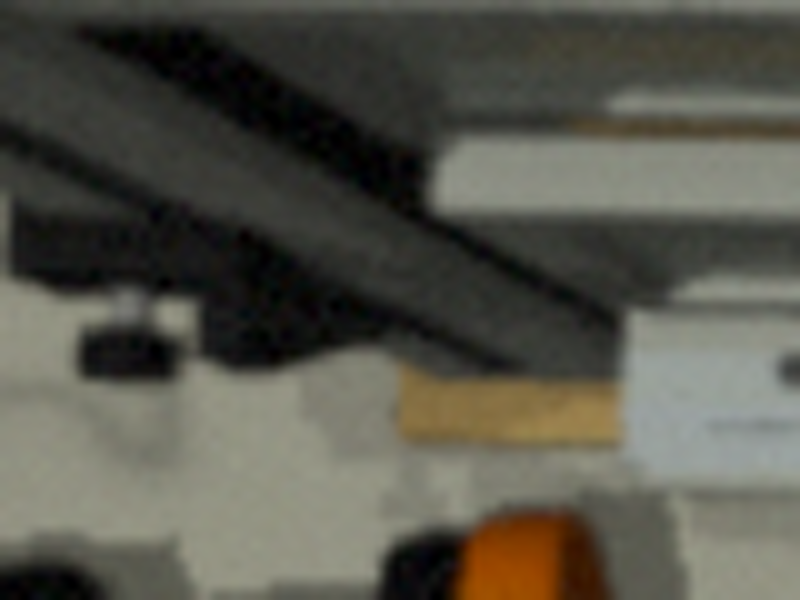

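```bash
python3 - <<'E'
from h import *
for yaw in [-25,-40,-55]:
 for pit in [0,-10,-20,-30]:
  r=[]
  for p in [(.50,.065,.30),(.55,.065,.30),(.55,.065,.085),(.58,.065,.085),(.625,.065,.085),(.625,.065,.20),(.625,.065,.29)]:
      q=solver.inverse_kinematics(np.array(p),ori(pit,yaw,-1)); r.append(None if q is None else np.round(q,1).tolist())
  print(yaw,pit,[q is not None for q in r],r[2],r[-1])
E
```

```text
-25 0 [False, False, True, True, True, True, True] [-0.8, 1.1, 0.0, 2.3, 1.9, 1.7, 1.3] [-0.5, 0.6, -0.2, 2.3, 2.1, 1.5, 1.8]
-25 -10 [False, False, True, True, True, True, True] [-0.8, 1.0, 0.0, 2.4, 2.0, 1.5, 1.4] [-0.5, 0.4, -0.2, 2.3, 2.0, 1.3, 2.0]
-25 -20 [False, True, True, True, True, True, True] [-0.7, 0.8, -0.0, 2.4, 2.0, 1.3, 1.5] [-0.4, 0.3, -0.2, 2.3, 1.9, 1.1, 2.2]
-25 -30 [True, True, True, True, True, True, True] [-0.6, 0.6, -0.0, 2.4, 2.0, 1.0, 1.7] [-0.4, 0.2, -0.2, 2.2, 1.6, 0.8, 2.4]
-40 0 [True, True, True, True, True, True, True] [-0.7, 1.1, -0.1, 2.2, 1.7, 1.7, 1.5] [-0.5, 0.6, -0.3, 2.2, 1.8, 1.7, 2.0]
-40 -10 [True, True, True, True, True, True, True] [-0.7, 0.9, -0.1, 2.2, 1.7, 1.5, 1.6] [-0.5, 0.5, -0.3, 2.2, 1.7, 1.5, 2.1]
-40 -20 [True, True, True, True, True, True, True] [-0.7, 0.8, -0.1, 2.3, 1.7, 1.3, 1.7] [-0.5, 0.4, -0.3, 2.1, 1.6, 1.3, 2.2]
-40 -30 [True, True, True, True, True, True, True] [-0.6, 0.7, -0.1, 2.3, 1.6, 1.1, 1.8] [-0.4, 0.3, -0.2, 2.1, 1.4, 1.1, 2.4]
-55 0 [True, True, True, True, True, True, True] [-0.7, 1.1, -0.2, 2.0, 1.4, 1.7, 1.6] [-0.5, 0.7, -0.3, 2.0, 1.6, 1.8, 2.1]
-55 -10 [True, True, True, True, True, True, True] [-0.7, 1.0, -0.1, 2.0, 1.4, 1.5, 1.7] [-0.5, 0.6, -0.3, 2.0, 1.5, 1.6, 2.1]
-55 -20 [True, True, True, True, True, True, True] [-0.7, 0.8, -0.1, 2.1, 1.4, 1.4, 1.8] [-0.5, 0.5, -0.3, 1.9, 1.4, 1.5, 2.3]
-55 -30 [True, True, True, True, True, True, True] [-0.6, 0.7, -0.1, 2.1, 1.3, 1.2, 1.9] [-0.4, 0.4, -0.2, 1.9, 1.2, 1.3, 2.4]
```

```bash
python3 - <<'E'
from h import *
T=[((.25,.50,.40),None),((.42,.25,.38),ori(-50,-10)),((.53,.065,.30),ori(-25,-25)),((.56,.065,.30),ori(-20,-25))]
for p,o in T:
  q=solver.inverse_kinematics(np.array(p),o if o is not None else env.sense()["tcp_rot"]); print(p,None if q is None else np.round(q,2).tolist())
effector.grasp(squeeze=10); print(env.sense()["t"],env.sense()["gripper_width"])
env.movel([.22,.58,.36],rate=.25); s=env.sense(); print(s["t"],s["ee_pos"])
E
```

```text
(0.25, 0.5, 0.4) [-1.18, 0.18, 0.01, 1.58, -0.0, 1.38, 0.07]
(0.42, 0.25, 0.38) [0.22, -0.21, -1.05, 2.08, 0.54, 0.85, -2.9]
(0.53, 0.065, 0.3) [-0.5, 0.1, -0.25, 2.42, 1.62, 1.02, 2.27]
(0.56, 0.065, 0.3) [-0.48, 0.2, -0.24, 2.4, 1.76, 1.1, 2.15]
2.6917 0.00036947149237431435
3.4417 [0.21962699 0.57952753 0.35862546]
```

```bash
python3 - <<'E'
from h import *
env.reach([.53,.065,.30],ori(-25,-25)); s=env.sense(); print(s["t"],s["ee_pos"],s["wrist_force"],np.round(s["joint_positions"],2))
for c in ["scene","wrist"]:
    im,d=viewer.read_camera(c); cv2.imwrite(f"pics/{c}1.png",im[:,:,::-1]); np.save(f"pics/{c}1.npy",d)
    for n in ["lip_edge","pointer_tip"]:
        print(c,n,[(np.round(q["at"],3).tolist(),round(q["score"],2)) for q in tip_of(c,n)[:2]])
print(proj("wrist",[.625,.262,.30]),proj("wrist",[.607,.065,.13]))
E
```

```text
5.5667 [0.53023807 0.06553862 0.30004426] [-0.49505604 -0.10676443 -0.4376365 ] [-0.57  0.1  -0.18  2.42  1.62  1.01  2.27]
scene lip_edge [([0.608, 0.064, 0.129], 0.6)]
scene pointer_tip [([0.626, 0.264, 0.3], 0.58)]
wrist lip_edge []
wrist pointer_tip []
[-170.67200806  291.4998624 ] [274.85435078 368.54836551]
```

View pics/scene1.png

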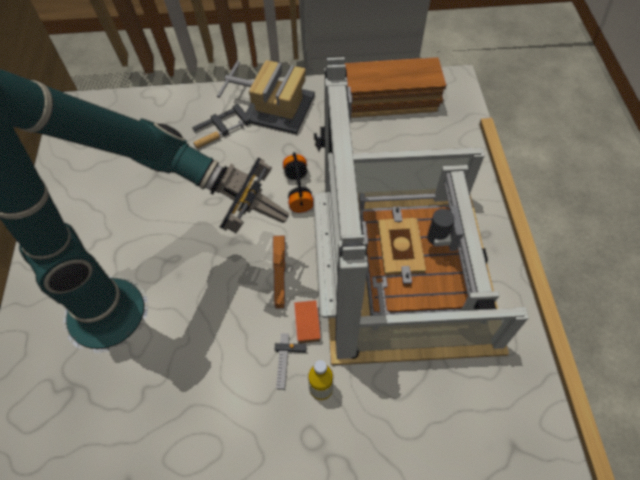

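View pics/wrist1.png

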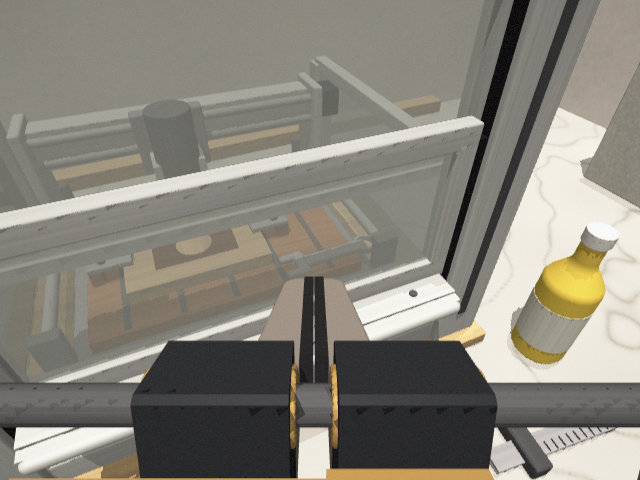

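```bash
python3 - <<'E'
from h import *
def st(l):
    s=env.sense(); print(l,round(s["t"],2),np.round(s["ee_pos"],4),np.round(s["wrist_force"],1))
env.movel([.555,.065,.22],frame=ori(-20,-25),rate=.25); st("a")
env.movel([.558,.065,.085],rate=.2); st("b")
env.movel([.617,.065,.083],rate=.1); st("c")
im,d=viewer.read_camera("scene"); cv2.imwrite("pics/scene2.png",im[:,:,::-1])
im,d=viewer.read_camera("wrist"); cv2.imwrite("pics/wrist2.png",im[:,:,::-1])
E
```

```text
a 6.44 [0.555  0.0648 0.2198] [-0.2 -0.2  0.3]
b 7.27 [0.5585 0.0655 0.0867] [0.1 0.5 0.7]
c 8.01 [0.6166 0.0649 0.0829] [-0.1  0.4 -1.2]
```

View pics/wrist2.png

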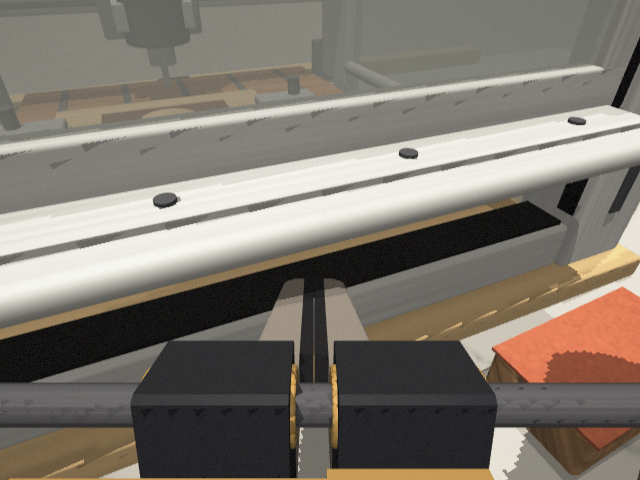

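View pics/scene2.png

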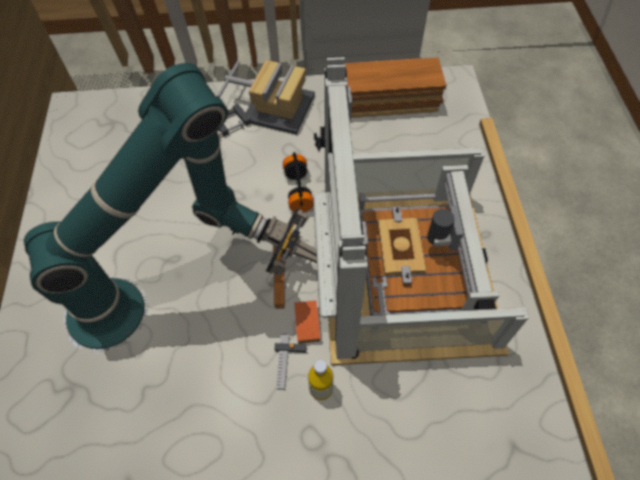

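```bash
python3 - <<'E'
from h import *
def st(l):
    s=env.sense(); print(l,round(s["t"],2),np.round(s["ee_pos"],4),np.round(s["wrist_force"],1))
for z in [.098,.106,.111,.116,.121,.126,.13]:
    env.movel([.620,.065,z],rate=.06); st(z)
viewer.read_camera("scene")
print([(np.round(q["at"],3).tolist(),round(q["score"],2)) for q in tip_of("scene","lip_edge")[:2]])
E
```

```text
0.098 8.52 [0.6202 0.0651 0.0988] [ 0.1 -0.6 -1. ]
0.106 8.8 [0.6195 0.0648 0.1058] [-2.6  0.  -2.5]
0.111 9.05 [0.6194 0.0648 0.1106] [-3.4  0.2 -3.9]
0.116 9.3 [0.6195 0.0648 0.116 ] [-5.5 -0.9 -3.9]
0.121 9.55 [0.6196 0.0648 0.1214] [-5.  -0.2 -4.4]
0.126 9.8 [0.6198 0.0649 0.1267] [-5.1 -0.3 -4.9]
0.13 10.05 [0.6198 0.0649 0.1308] [-6.6  0.  -3.5]
[([0.609, 0.063, 0.157], 0.91), ([0.667, 0.061, 0.151], 0.64)]
```

```bash
python3 - <<'E'
from h import *
def st(l):
    s=env.sense(); print(l,round(s["t"],2),np.round(s["ee_pos"],4),np.round(s["wrist_force"],1))
for z in [.17,.22,.264]:
    env.movel([.620,.065,z],rate=.08); st(z)
for k in range(3):
  for c in ["scene","top"]:
    im,d=viewer.read_camera(c)
    if k==0: cv2.imwrite(f"pics/{c}3.png",im[:,:,::-1]);np.save(f"pics/{c}3.npy",d)
    print(c,[[(np.round(q["at"],3).tolist(),round(q["score"],2)) for q in tip_of(c,n)[:1]] for n in ["lip_edge","pointer_tip"]])
E
python3 - <<'E'
import cv2
im=cv2.imread("pics/scene3.png");cv2.imwrite("pics/s3c.png",cv2.resize(im[110:330,240:400],None,fx=4,fy=2.7,interpolation=cv2.INTER_CUBIC)[:600])
E
```

```text
0.17 10.8 [0.6203 0.065  0.1721] [-4.9 -0.1 -2.9]
0.22 11.57 [0.6209 0.0651 0.2216] [-0.7  0.1 -1.3]
0.264 12.28 [0.6201 0.0649 0.2646] [-2.   0.5 -1.1]
scene [[([0.608, 0.065, 0.289], 0.91)], [([0.628, 0.261, 0.302], 0.55)]]
top [[([0.608, 0.07, 0.289], 0.77)], [([0.581, -0.267, -0.001], 0.59)]]
scene [[], [([0.622, 0.263, 0.301], 0.72)]]
top [[([0.605, 0.067, 0.291], 0.73)], [([0.623, 0.264, 0.302], 0.97)]]
scene [[([0.608, 0.065, 0.295], 0.73)], [([0.629, 0.263, 0.298], 0.74)]]
top [[([0.606, 0.068, 0.29], 0.88)], [([0.625, 0.263, 0.304], 0.81)]]
```

View pics/s3c.png

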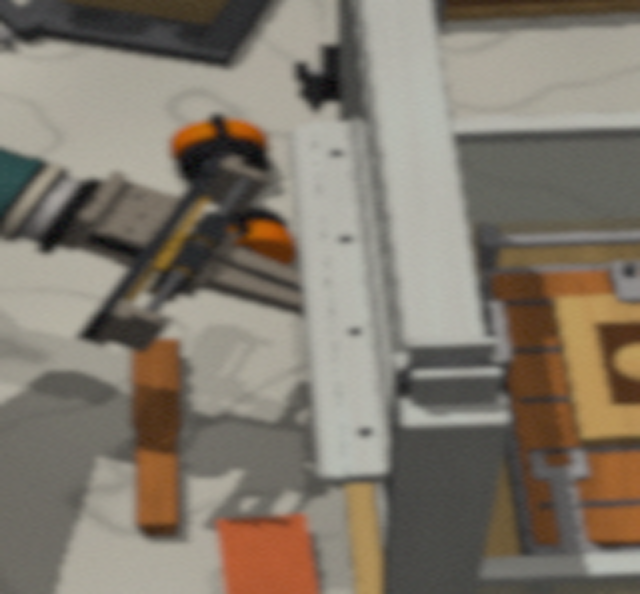

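View pics/top3.png

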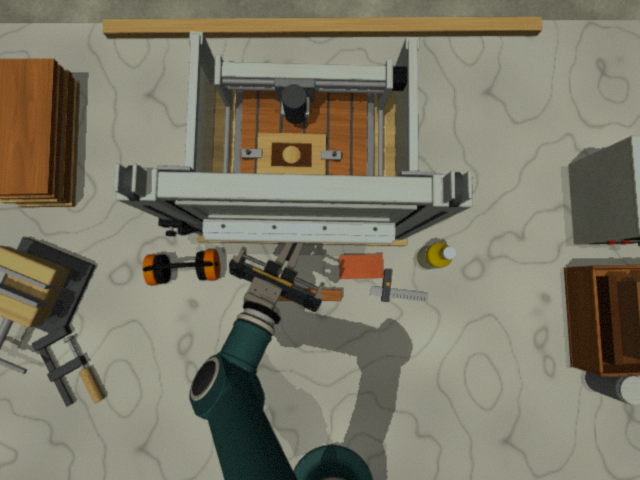

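```bash
python3 - <<'E'
from h import *
def st(l):
    s=env.sense(); print(l,round(s["t"],2),np.round(s["ee_pos"],4),np.round(s["wrist_force"],1))
env.movel([.620,.065,.2745],rate=.04); st("up")
env.pause(.2); st("hold")
env.movel([.619,.065,.245],rate=.1); st("down")
env.movel([.555,.065,.235],rate=.12); st("back")
L={"lip_edge":[],"pointer_tip":[]}
for k in range(4):
  for c in ["scene","top"]:
    im,d=viewer.read_camera(c)
    if k==0: cv2.imwrite(f"pics/{c}4.png",im[:,:,::-1]);np.save(f"pics/{c}4.npy",d)
    for n in L:
      r=tip_of(c,n)
      if r and r[0]["score"]>.5: L[n].append(r[0]["at"][2])
for n in L: print(n,np.round(L[n],3),np.median(L[n]))
for n in ["glue","brush","sanding_block","square","ear_defenders"]: print(n,[(np.round(q["at"],3).tolist(),round(q["score"],2)) for q in tip_of("top",n)[:1]])
# wrist look toward pointer
for p,o in [((.45,.2,.33),ori(-10,-5)),((.48,.18,.30),ori(-15,10)),((.50,.16,.30),ori(-20,0)),((.5,.1,.3),ori(-20,-10)),((.5,.2,.3),ori(-20,-10))]:
  q=solver.inverse_kinematics(np.array(p),o); print(p,None if q is None else np.round(q,2).tolist())
print(env.sense()["t"],np.round(env.sense()["joint_positions"],2))
E
```

```text
up 13.58 [0.6195 0.0649 0.2744] [-3.3 -0.4 -3.8]
hold 13.78 [0.6196 0.0649 0.2743] [-4.7  0.6 -2.8]
down 14.22 [0.6197 0.0652 0.2457] [ 0.8 -0.   0.2]
back 14.92 [0.5556 0.0652 0.2356] [-0.  -0.4 -0. ]
lip_edge [0.302 0.298 0.298 0.3   0.303 0.302 0.302 0.301] 0.3012
pointer_tip [0.297 0.302 0.303 0.302 0.302 0.303 0.3   0.302] 0.30235
glue [([0.579, -0.271, -0.002], 0.6)]
brush [([0.484, 0.08, -0.001], 0.9)]
sanding_block [([0.556, -0.082, 0.003], 0.77)]
square [([0.482, -0.206, -0.001], 0.71)]
ear_defenders [([0.565, 0.373, 0.002], 0.94)]
(0.45, 0.2, 0.33) None
(0.48, 0.18, 0.3) None
(0.5, 0.16, 0.3) None
(0.5, 0.1, 0.3) None
(0.5, 0.2, 0.3) [-0.19, 0.27, -0.89, 2.41, 1.77, 1.28, 2.19]
16.3667 [-0.31  0.4  -0.46  2.43  1.87  1.26  1.98]
```

```bash
python3 - <<'E'
from h import *
for c in ["scene","top"]:
    d=np.load(f"pics/{c}4.npy"); P=cloud(c,d)
    m=(P[...,0]>.605)&(P[...,0]<.63)&(P[...,2]>.28)&(P[...,2]<.34)&(P[...,1]>-.1)&(P[...,1]<.2)&(d>0)
    print(c,"lip top z",np.median(P[m][:,2]).round(4))
    m=(P[...,0]>.59)&(P[...,0]<.65)&(P[...,2]>.26)&(P[...,2]<.34)&(P[...,1]>.257)&(P[...,1]<.295)&(d>0)
    Q=P[m]; Q=Q[np.argsort(Q[:,1])]; print(Q[:12].round(3).tolist())
im=cv2.imread("pics/scene4.png");cv2.imwrite("pics/s4c.png",cv2.resize(im[100:190,270:370],None,fx=6,fy=6,interpolation=cv2.INTER_CUBIC))
print(proj("scene",[.6245,.262,.3015])-[270,100])
E
```

```text
scene lip top z 0.3083
[[0.619, 0.257, 0.304], [0.622, 0.263, 0.305], [0.625, 0.265, 0.306], [0.622, 0.266, 0.306], [0.625, 0.266, 0.309], [0.646, 0.266, 0.302], [0.646, 0.267, 0.317], [0.646, 0.267, 0.313], [0.622, 0.268, 0.308], [0.643, 0.268, 0.297], [0.643, 0.269, 0.312], [0.62, 0.269, 0.306]]
top lip top z 0.3084
[[0.648, 0.257, 0.318], [0.648, 0.258, 0.33], [0.65, 0.26, 0.334], [0.649, 0.261, 0.312], [0.649, 0.261, 0.325], [0.649, 0.261, 0.339], [0.625, 0.262, 0.304], [0.649, 0.262, 0.312], [0.649, 0.262, 0.327], [0.649, 0.263, 0.339], [0.649, 0.264, 0.314], [0.627, 0.264, 0.304]]
[49.10535602 52.11179105]
```

View pics/s4c.png

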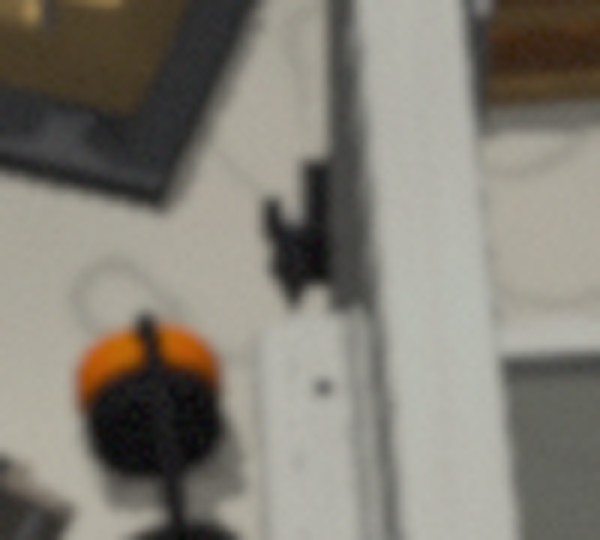

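```bash
python3 - <<'E'
from h import *
s=env.sense(); print(s["t"],np.abs(s["joint_velocities"]).max(),np.round(s["wrist_force"],1))
workorder.finish_job()
E
```

```text
16.3667 0.0016313684808509918 [-0.1  0.5 -0.5]
the job is handed in; nothing more can be done
```

I pushed the screen up by its lip with the shut fingertips, from about 0.129 m to 0.301 m. Then I drew the hand down and back, clear of the lip, and handed the job in at about 16.4 s.

- **Height:** in the last pictures the median reading was 0.301 m for the lip's front edge and 0.302 m for the pointer's tip. Depth readings agreed: the lip's upper face was at 0.308 m, and points on the upper side of the cone near its tip were at about 0.304 m. That is about 1 mm apart, against the 7 mm allowed.
- **Loose things:** glue, brush, sanding block, square and ear defenders read within about 3 mm of where they were at the start. I did not measure the wrench behind the screen, but the hand never went there.
- **Contact:** the highest force I read while pushing was about 7 N. The wrist force was near zero after drawing clear, so nothing was being touched.
- **Misses:** once the network took the glue bottle for the pointer's tip, and once it found no lip. Both were before the final height check, and I left both out.

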